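# Pack the shaker and the jar into part-filled storage tins

### The arm

A 6-joint arm with a two-finger parallel gripper is mounted at the origin on a cart in front of the work surface, level with it; the furniture and walls round the work are solid. World frame = base frame: x ahead of the robot, y to its left, z up, the work surface at z = 0. Lengths are in m, angles in degrees, forces in N, time in s.
With the tool pointing down it reaches from about 0.35 to 0.875 m from the base axis. Payload 4.2 kg.
Tool frame: the origin (TCP) lies midway between the tips of the shut fingers; the grasp point (between the pads) lies 19 mm behind it; z points along the fingers, x is the direction in which the jaws open and shut, and the axes are right-handed (so a half turn about z gives the same grasp; the last joint's range is limited). The gripper opens to 87 mm and grips with 3 to 60 N. Pads are 19 mm wide; open, the fingers measure 117 mm over their backs; the gripper's body (75 mm by 190 mm) begins 51 mm behind the grasp point.
Start: joints at [-56.803, 22.042, 0.453, 0, -68.411, -14.817], TCP at [0.197, -0.593, 0.223] pointing down, gripper open.
Joint ranges: [-179.83, 179.83], [-69.29, 118.12], [-61.27, 80.66], [-181.25, 117.63], [-171.15, -9.14], [-177.46, 177.46]. Speed limits (degrees/s): [159.86, 159.86, 180, 180, 180, 180].

### API

Orientations are given as a 3x3 rotation matrix whose columns are the frame's x, y, z axes.
In Python, from station import sense, capture, finish_job, find_in gives the robot as it stands.
- The arm moves only by the shell command python3 -m creep 'ROWS'. ROWS is JSON, a list of rows, each a list of 7 numbers: the shift along the tool's x, y, z in mm, then the turn, a rotation vector about the tool's x, y, z in degrees, then the opening, from 0 (shut) to 1 (fully open). A call has exactly 10 rows; each row shifts and turns the commanded pose from where the row before left it, along the tool's axes as they then stand; what a row does not reach is not made up. A row lasts 1/8 s, in which the tool goes at most 62.5 mm and 10.7 degrees, less where a joint would pass 70% of its speed; a pose out of reach is approached as far as the arm can. A call with a gripper value outside its range is refused whole. The fingers move at their own pace and stop on an object; the grip force is fixed at half the most. Time passes only in rows, so rows that do not move let the fingers close, or fill a call up. It gives the time, the measured TCP pose, the force and the opening at its end, in the units of the state.
- sense(): the state, without advancing time (a new reading comes with each control period).
- capture(name): name is "side" or "top"; returns a dict with "color" (480x640x3 uint8, blue, green, red), "vertical_fov" (degrees; the focal length in pixels is half the picture's height over the tangent of half this angle, whatever the lens; pixels are square), "cx", "cy" (the principal point, pixels), "k1" (the pictures are not rectified: a ray, as slopes to the right and down, at radius r is drawn at 1 + k1 r^2 times it, then the intrinsics apply), "R" (3x3) and "t" (3): a world point X has camera coordinates R X + t. Camera axes: x right, y down, z forward; pixel columns grow to the right and rows downward; lengths in m; the calibration is good to about 2 mm. A picture is of the moment at which its call begins. There is no depth.
- finish_job(): hands the job in, once; it reports no verdict.
Trained networks look in the newest picture that a camera, given by its name, has taken for a name from the list of things; names that differ only in an ending like _2 or _b are one class to them, and where a whole thing is asked for, a point or a joint stands for the part that bears it (a point fixed in the world has none). Each returns a list of dicts, best first, with "p" (0 to 1); they miss things now and then, are a little off and sometimes report something else, mostly with a low value. They report only what shows in the picture. A call takes as long as a camera call. They do not tell look-alikes from the thing itself.
- find_in(camera, name): "xy" ([column, row] in pixels, amid what is visible of it).
The state is a dict: "time_s": time; "joints": joint angles; "joint_velocities": joint speeds; "effort": joint torques, N m; "tcp_pos": TCP position; "ee_rot": TCP orientation; "wrist_force": force on the tool from outside, world axes, zero at the start; "moment": the same for the moment, N m; "gripper_width": opening from 0.0 (shut) to 1.0 (fully open).
Only numpy, scipy, OpenCV 4.12 (cv2) and the standard library are available. Lean on these libraries where they do the work, as an engineer would, in place of code of your own. Each camera call takes 0.05 s, during which the arm holds its last target. There are 200 camera calls.

### The job

Stand the white salt shaker in the cream storage tin and the jar with the white lid in the blue one. Both tins are already filled to some unknown depth under a cork disc: lower each thing upright and slowly until you feel it rest on the cork, without dropping it in or pressing hard, then let go. Do not shove the tins or disturb the other things standing about.

Things in the scene. Friction and masses are not known exactly. Their poses are not given: they have to be found in the camera images.
- salt_shaker: white salt shaker, upright round bottle 43 mm in diameter and 105 mm high with straight sides (screw cap from 92 mm up, same width); 70 to 150 g. Origin: centre of the underside, z up. Stands somewhere in the nearer row with a garlic bulb close beside it
- white_lid_jar: round jar with a white screw lid, body 62 mm in diameter up to 80 mm, lid 58 mm in diameter up to 98 mm; 150 to 290 g. Origin: centre of the underside, z up. Stands somewhere in the nearer row with a garlic bulb close beside it
- cream_tin: open opaque round tin, cream; 143 mm wide over the rim, 120 mm high, mouth 131 mm; 1.2 kg, loose, in the farther row. A level cork disc lies inside on what is packed there: its top is 18 to 68 mm above the tin's underside, different in each tin and each run; it gives 1 mm per 3 N pressed on it, 8 mm at most, and springs back. Origin: centre of the underside, z up
- blue_tin: open opaque round tin, blue; 143 mm wide over the rim, 120 mm high, mouth 131 mm; 1.2 kg, loose, in the farther row. A level cork disc lies inside on what is packed there: its top is 18 to 68 mm above the tin's underside, different in each tin and each run; it gives 1 mm per 3 N pressed on it, 8 mm at most, and springs back. Origin: centre of the underside, z up
- oil_bottle: tall bottle with a yellow cap, 69 mm in diameter, 225 mm high (bystander, loose, in the farther row). Origin: centre of the underside
- black_lid_jar: jar with a black lid, 66 mm in diameter, 82 mm high (bystander, loose, in the farther row). Origin: centre of the underside
- onion: onion, 75 mm wide, 77 mm high (bystander, loose, in the nearer row). Origin: centre of the underside
- steel_tumbler: empty steel tumbler, 71 mm wide at the rim, 104 mm high (bystander, loose, in the nearer row). Origin: centre of the underside
- garlic_1: garlic bulb, 53 mm wide, 52 mm high, close beside the salt shaker (bystander, loose). Origin: centre of the underside
- garlic_2: garlic bulb, 53 mm wide, 52 mm high, close beside the white-lidded jar (bystander, loose). Origin: centre of the underside
Not all that is in view belongs to the job. What is shaped like the salt_shaker but orange is not meant.

How it is judged (in metres and radians):
At the end, for the whole second after the job is handed in: The salt shaker stands upright (within 0.15 rad) and at rest inside the cream tin and the white-lidded jar inside the blue tin, each within 50 mm of its tin's axis, with its underside 8 to 80 mm above the tin's, resting on it; both tins upright within 0.08 rad (horizontal distance between salt_shaker and cream_tin below 0.05 m and z of salt_shaker in the frame of cream_tin between 0.008 and 0.08 m and angle between each of salt_shaker, white_lid_jar's own z axis and vertical below 0.15 rad and contact force between salt_shaker and cream_tin above 0.2 N and linear speed of each of salt_shaker, white_lid_jar below 0.02 m/s and angle between each of cream_tin, blue_tin's own z axis and vertical below 0.08 rad and horizontal distance between white_lid_jar and blue_tin below 0.05 m and z of white_lid_jar in the frame of blue_tin between 0.008 and 0.08 m and contact force between white_lid_jar and blue_tin above 0.2 N); the robot touches nothing.
It fails at once if the salt shaker or the white-lidded jar dropped or thrown into a tin (moving faster than 0.4 m/s inside one) ((linear speed of salt_shaker above 0.4 m/s and ((horizontal distance between salt_shaker and cream_tin below 0.06 m and z of salt_shaker in the frame of cream_tin below 0.11 m) or (horizontal distance between salt_shaker and blue_tin below 0.06 m and z of salt_shaker in the frame of blue_tin below 0.11 m))) or (linear speed of white_lid_jar above 0.4 m/s and ((horizontal distance between white_lid_jar and cream_tin below 0.06 m and z of white_lid_jar in the frame of cream_tin below 0.11 m) or (horizontal distance between white_lid_jar and blue_tin below 0.06 m and z of white_lid_jar in the frame of blue_tin below 0.11 m)))).
It fails at once if the salt shaker or the white-lidded jar pressed against a tin or what is in it with more than 30 N (contact force between any of salt_shaker, white_lid_jar and cream_tin above 30 N or contact force between any of salt_shaker, white_lid_jar and blue_tin above 30 N).
It fails at once if a tin pushed more than 30 mm from where it stood (distance of any of cream_tin, blue_tin from where it was at the start of the episode above 0.03 m).
It fails at once if a bystander (bottle, black-lidded jar, onion, tumbler, garlic) moved more than 40 mm or knocked over (distance of any of oil_bottle, black_lid_jar, onion, steel_tumbler, garlic_1, garlic_2 from where it was at the start of the episode above 0.04 m or angle between any of oil_bottle, black_lid_jar, onion, steel_tumbler, garlic_1, garlic_2's own z axis and vertical above 0.6 rad).
It also fails if it takes over 61 s, if anything falls off the work surface, if the arm or the gripper's body presses on something with over 40 N, if the wrist force passes 120 N, or if a joint passes its speed limit or range.

## Working session

There is one attempt and no reset: what is moved stays moved. The work goes in short steps, Python scripts to look and compute and a shell command to move; the robot and the scene stay as the last step left them, time stands still between calls to the robot, and variables do not carry over. Pictures are saved under pics/ and viewed, about 8 in all and at most 12, crops included, and the job is handed in when it is done.

```bash
ls; mkdir -p pics
cat > h.py <<'E'
import numpy as np, cv2
from station import sense, capture, find_in
def K(c):
    f=240/np.tan(np.radians(c["vertical_fov"]/2)); return np.array([[f,0,c["cx"]],[0,f,c["cy"]],[0,0,1.]]),np.array([c["k1"],0,0,0.])
def ray(c,xy):
    k,d=K(c); p=cv2.undistortPoints(np.array([[xy]],float),k,d)[0,0]
    R=np.array(c["R"]);return -R.T@np.array(c["t"]),R.T@np.array([p[0],p[1],1])
def atz(c,xy,z):
    o,v=ray(c,xy); return o+v*(z-o[2])/v[2]
def proj(c,X):
    k,d=K(c); return cv2.projectPoints(np.array(X,float).reshape(-1,1,3),cv2.Rodrigues(np.array(c["R"],float))[0],np.array(c["t"],float),k,d)[0][:,0]
E
python3 - <<'E'
from h import *
H=dict(salt_shaker=.05,white_lid_jar=.05,cream_tin=.06,blue_tin=.06,oil_bottle=.11,black_lid_jar=.04,onion=.038,steel_tumbler=.05,garlic_1=.026)
for n in("top","side"):
    c=capture(n);cv2.imwrite(f"pics/{n}0.png",c["color"])
    print(n,c["vertical_fov"],c["k1"],"cam at",(-np.array(c["R"]).T@c["t"]).round(3))
    for k,h in H.items():
        print(k,[(np.round(r["xy"]),round(r["p"],2),atz(c,r["xy"],h)[:2].round(3)) for r in find_in(n,k) if r["p"]>.2])
s=sense();print(s["time_s"],s["tcp_pos"],np.round(s["ee_rot"],3),s["wrist_force"],s["gripper_width"])
E
```

```text
pics
top 45.97801080044455 -0.15288852039612807 cam at [ 0.394 -0.031  1.291]
salt_shaker [(array([483., 330.]), 0.94, array([ 0.319, -0.381])), (array([413., 264.]), 0.76, array([ 0.465, -0.227])), (array([447., 308.]), 0.73, array([ 0.369, -0.302])), (array([353., 308.]), 0.66, array([ 0.371, -0.095]))]
white_lid_jar [(array([352., 264.]), 0.9, array([ 0.468, -0.092]))]
cream_tin [(array([493., 249.]), 0.78, array([ 0.497, -0.405]))]
blue_tin [(array([418., 192.]), 0.71, array([ 0.624, -0.241]))]
oil_bottle [(array([212., 195.]), 0.67, array([0.612, 0.207]))]
black_lid_jar [(array([301., 183.]), 0.81, array([0.651, 0.018]))]
onion [(array([267., 275.]), 0.81, array([0.445, 0.094]))]
steel_tumbler [(array([172., 311.]), 0.88, array([0.364, 0.305]))]
garlic_1 [(array([314., 251.]), 0.87, array([ 0.498, -0.009])), (array([408., 304.]), 0.56, array([ 0.379, -0.219]))]
side 49.63735038350703 -0.14220737521120222 cam at [-0.052  0.766  0.641]
salt_shaker [(array([448., 205.]), 0.97, array([ 0.322, -0.379])), (array([378., 247.]), 0.75, array([ 0.37 , -0.099])), (array([367., 212.]), 0.68
[... 180 characters left out ...]
]), 0.65, array([ 0.51 , -0.428]))]
blue_tin [(array([313., 191.]), 0.96, array([ 0.631, -0.227]))]
oil_bottle [(array([191., 258.]), 0.56, array([0.593, 0.229]))]
black_lid_jar [(array([247., 234.]), 0.57, array([0.647, 0.013])), (array([414., 210.]), 0.25, array([ 0.386, -0.32 ]))]
onion [(array([293., 285.]), 0.73, array([0.446, 0.106]))]
steel_tumbler [(array([266., 347.]), 0.58, array([0.368, 0.285]))]
garlic_1 [(array([305., 256.]), 0.95, array([ 0.498, -0.006])), (array([397., 236.]), 0.63, array([ 0.373, -0.201]))]
1.0 [ 0.19709022 -0.59308051  0.22254956] [[-0.315  0.949  0.   ]
 [ 0.949  0.315  0.   ]
 [ 0.     0.    -1.   ]] [-0.11725284 -0.06592085  0.38632156] 0.9973804379695925
```

View pics/top0.png

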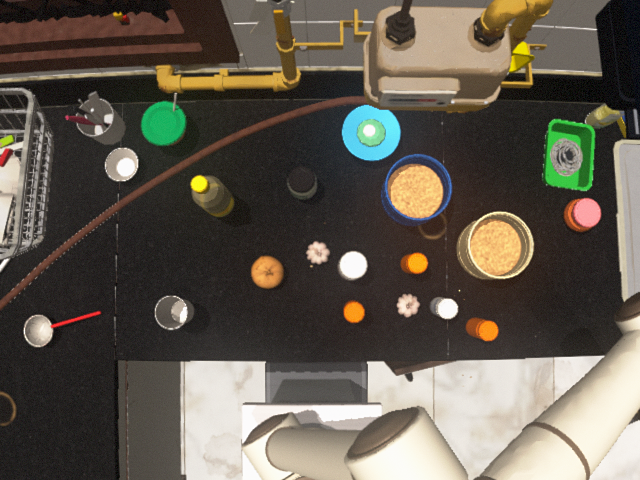

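View pics/side0.png

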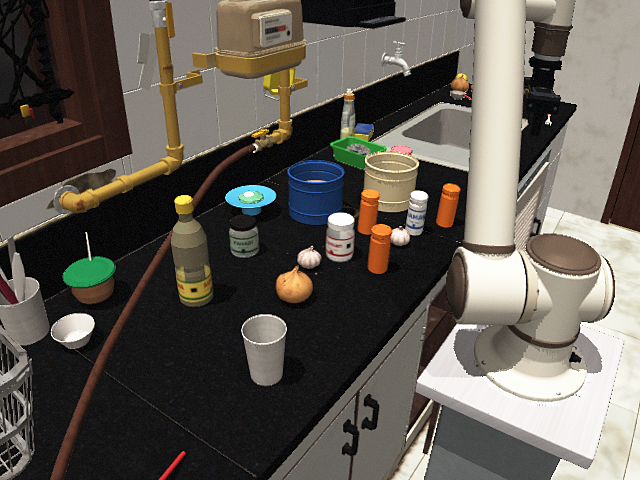

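The top view shows the white shaker at about (445,308) with garlic at (408,305), and the jar's white lid at (352,265) with garlic at (317,252). The blue tin is at (417,190) and the cream tin at (495,246). The shaker networks' other hits are orange look-alikes. Next I'll refine with rim and cap fits.

```bash
cat > fit.py <<'E'
from h import *
from scipy.optimize import least_squares
c=capture("top");im=c["color"];hsv=cv2.cvtColor(im,cv2.COLOR_BGR2HSV)
def comp(mask,xy,n):
    m=cv2.morphologyEx(mask.astype(np.uint8),cv2.MORPH_CLOSE,np.ones((3,3)));k,l,st,ce=cv2.connectedComponentsWithStats(m)
    i=min(range(1,k),key=lambda j:np.hypot(*(ce[j]-xy))+(1e3 if st[j,4]<40 else 0));m=(l==i).astype(np.uint8)
    cs=max(cv2.findContours(m,0,cv2.CHAIN_APPROX_NONE)[0],key=len);return m,cs[:,0].astype(float)
def circ(p,z):
    P=np.array([atz(c,q,z)[:2] for q in p])
    f=least_squares(lambda v:np.hypot(*(P-v[:2]).T)-v[2],[*P.mean(0),.03],loss="soft_l1",f_scale=.001);return f.x.round(4),np.abs(f.fun).mean().round(4)
white=(hsv[...,1]<60)&(hsv[...,2]>150)
print("shaker",circ(comp(white,(445,308),0)[1],.105)); print("jar",circ(comp(white,(352,265),0)[1],.098))
# cork opening = inner mouth; rim outer contours
H,S,V=cv2.split(hsv)
cork=(H<22)&(S>60)&(V>130)
blue=(H>100)&(H<125)&(S>120)&(V>50)
for n,m,xy in(("blue",blue,(417,190)),("cream",(H<35)&(V>90),(495,246))):
    mm,p=comp(m,xy,0);print(n,"outer hull",circ(cv2.convexHull(p.astype(np.float32))[:,0],.12),mm.sum())
    cv2.imwrite(f"pics/m_{n}.png",mm*255)
for g in((317,252),(408,305)):print("garlic",circ(comp((V>110)&(S<120),g,0)[1],.03))
v=im[130:380,270:570].copy();cv2.imwrite("pics/crop.png",cv2.resize(v,None,fx=2.6,fy=2.4,interpolation=2))
E
python3 fit.py
```

```text
shaker (array([ 0.3692, -0.2888,  0.0216]), np.float64(0.001))
jar (array([ 0.4628, -0.0924,  0.0286]), np.float64(0.0005))
blue outer hull (array([ 0.6255, -0.2307,  0.0711]), np.float64(0.0008)) 538
cream outer hull (array([ 0.4978, -0.3939,  0.0798]), np.float64(0.0037)) 4193
garlic (array([ 0.4941, -0.0167,  0.0243]), np.float64(0.0018))
garlic (array([ 0.3767, -0.2173,  0.024 ]), np.float64(0.0011))
```

```bash
cat > ov.py <<'E'
from h import *
import sys
def overlay(items,out,boxes):
    a=np.linspace(0,2*np.pi,60);vs=[]
    for n,(x0,y0,w,h,s) in boxes.items():
        c=capture(n);v=cv2.resize(c["color"][y0:y0+h,x0:x0+w],None,fx=s,fy=s,interpolation=cv2.INTER_CUBIC)
        for x,y,r,z,col in items:
            p=(proj(c,np.c_[x+r*np.cos(a),y+r*np.sin(a),a*0+z])-[x0,y0]+.5)*s
            cv2.polylines(v,[np.int32(p)],True,col,1)
        vs.append(v)
    cv2.imwrite(out,np.vstack(vs))
E
python3 - <<'E'
from ov import *
R=(0,0,255);G=(0,255,0);M=(255,0,255)
it=[]
for x,y,r,h in((.369,-.293,.0215,.105),(.463,-.0924,.029,.098),(.6255,-.2307,.0715,.12),(.498,-.403,.0715,.12)):
    it+=[(x,y,r,h,R),(x,y,r,0.001,M)]
overlay(it,"pics/ov1.png",{"top":(330,150,220,100*2,3),} )
overlay(it,"pics/ov2.png",{"side":(280,140,190,140,4)})
import cv2
a=cv2.imread("pics/ov1.png");print(a.shape)
E
```

```text
(600, 660, 3)
```

View pics/ov1.png

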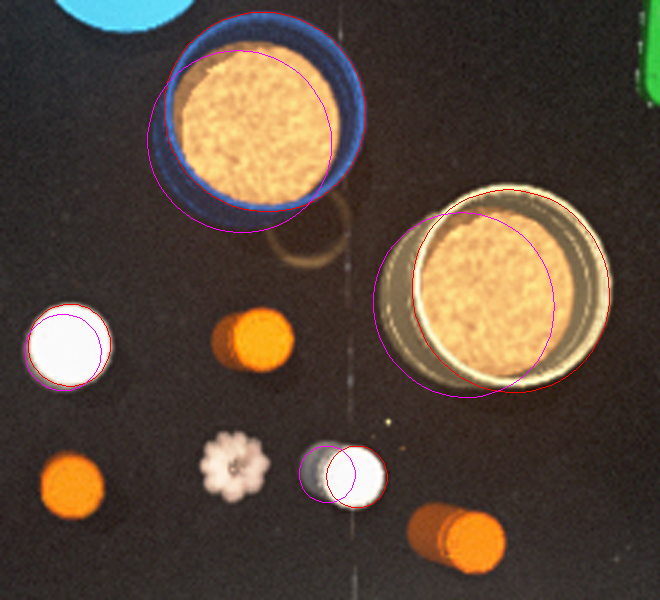

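View pics/ov2.png

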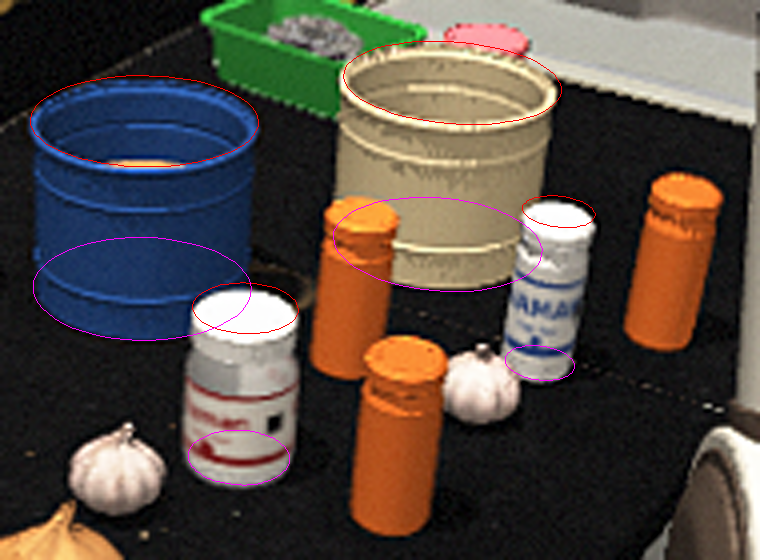

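```bash
python3 -m creep '[[38.6,43,0,0,0,0,1],[38.6,43,0,0,0,0,1],[38.6,43,0,0,0,0,1],[38.6,43,0,0,0,0,1],[38.6,43,0,0,0,0,1],[38.4,43,0,0,0,0,1],[0,0,0,0,0,-10.5,1],[0,0,0,0,0,-10.5,1],[0,0,0,0,0,-10.5,1],[0,0,0,0,0,-10.5,1]]'
```

```text
time_s: 2.4
tcp_pos: [0.3691, -0.292, 0.2228]
ee_rot: [[-0.872, 0.489, 0.0], [0.489, 0.872, -0.0], [-0.0, 0.0, -1.0]]
wrist_force: [-0.3, -0.0, 0.6]
gripper_width: 0.999
```

```bash
python3 -m creep '[[0,0,0,0,0,-10,1],[0,0,0,0,0,-10,1],[0,0,0,0,0,-4.6,1],[0,0,0,0,0,0,1],[0,0,0,0,0,0,1],[0,0,0,0,0,0,1],[0,0,0,0,0,0,1],[0,0,0,0,0,0,1],[0,0,0,0,0,0,1],[0,0,0,0,0,0,1]]'
cat > st.py <<'E'
from h import *
import sys
s=sense();R=np.array(s["ee_rot"]);p=np.array(s["tcp_pos"])
print(round(s["time_s"],2),p.round(4),"ang",np.degrees(np.arctan2(R[1,0],R[0,0])).round(1),"z",R[:,2].round(3),np.round(s["wrist_force"],2),round(s["gripper_width"],3))
if len(sys.argv)>3: print("tool shift mm",(R.T@(np.array(list(map(float,sys.argv[1:4])))-p)*1e3).round(1))
E
python3 st.py .369 -.292 .053
```

```text
time_s: 3.65
tcp_pos: [0.369, -0.2921, 0.2225]
ee_rot: [[-0.996, 0.088, -0.0], [0.088, 0.996, -0.0], [0.0, -0.0, -1.0]]
wrist_force: [-0.2, -0.4, 0.9]
gripper_width: 0.995
3.65 [ 0.369  -0.2921  0.2225] ang 175.0 z [-0. -0. -1.] [-0.17 -0.35  0.93] 0.995
tool shift mm [-0.000e+00  1.000e-01  1.695e+02]
```

```bash
python3 -m creep '[[0,0,30,0,0,0,1],[0,0,30,0,0,0,1],[0,0,30,0,0,0,1],[0,0,30,0,0,0,1],[0,0,30,0,0,0,1],[0,0,19.5,0,0,0,1],[0,0,0,0,0,0,0.6],[0,0,0,0,0,0,0.4],[0,0,0,0,0,0,0.2],[0,0,0,0,0,0,0.2]]'
python3 - <<'E'
from h import *
c=capture("side");cv2.imwrite("pics/g1.png",cv2.resize(c["color"][120:280,300:500],None,fx=3.5,fy=3.5))
E
```

```text
time_s: 4.9
tcp_pos: [0.3694, -0.2923, 0.0538]
ee_rot: [[-0.996, 0.087, 0.002], [0.087, 0.996, -0.001], [-0.002, -0.0, -1.0]]
wrist_force: [0.1, -0.1, -0.1]
gripper_width: 0.629
```

View pics/g1.png

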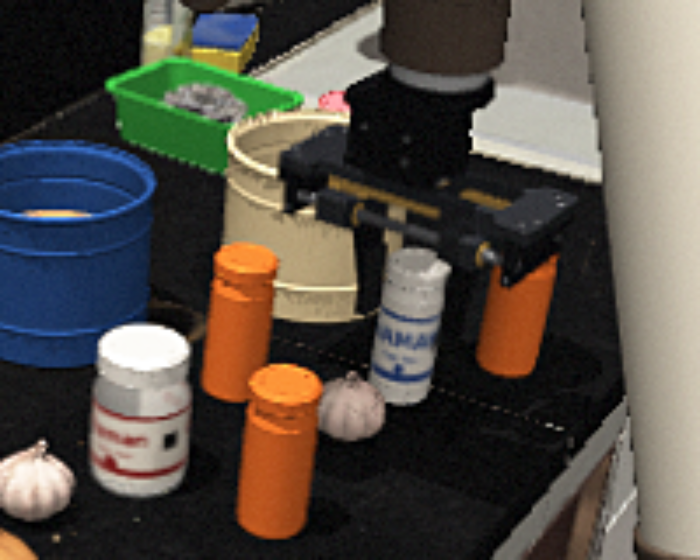

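The shaker is between the jaws at about (410,320) in the crop, and nothing nearby is touched. I'll finish closing and lift.

```bash
python3 -m creep '[[0,0,0,0,0,0,0.2],[0,0,0,0,0,0,0.2],[0,0,0,0,0,0,0.2],[0,0,0,0,0,0,0.2],[0,0,-10,0,0,0,0.2],[0,0,-30,0,0,0,0.2],[0,0,-35,0,0,0,0.2],[0,0,-35,0,0,0,0.2],[0,0,-35,0,0,0,0.2],[0,0,-25,0,0,0,0.2]]'; python3 st.py .4995 -.4025 .222
python3 - <<'E'
from h import *
for n in("side","top"):
    c=capture(n)
    print(n,[(np.round(r["xy"]),round(r["p"],2),atz(c,r["xy"],.22)[:2].round(3)) for r in find_in(n,"salt_shaker")])
E
```

```text
time_s: 6.2
tcp_pos: [0.3688, -0.292, 0.2247]
ee_rot: [[-0.996, 0.088, 0.001], [0.088, 0.996, -0.0], [-0.001, 0.0, -1.0]]
wrist_force: [1.1, 0.5, -1.5]
gripper_width: 0.482
6.2 [ 0.3688 -0.292   0.2247] ang 175.0 z [ 0.001 -0.    -1.   ] [ 1.11  0.53 -1.51] 0.482
tool shift mm [-139.9  -98.6    2.9]
side [(array([421., 147.]), 0.86, array([ 0.376, -0.288])), (array([446., 206.]), 0.84, array([ 0.216, -0.043])), (array([376., 248.]), 0.84, array([0.249, 0.156]))]
top [(array([352., 306.]), 0.77, array([ 0.378, -0.085]))]
```

```bash
python3 -m creep '[[-15,-10.6,0,0,0,0,0.2],[-25,-17.6,0,0,0,0,0.2],[-25,-17.6,0,0,0,0,0.2],[-25,-17.6,0,0,0,0,0.2],[-25,-17.6,0,0,0,0,0.2],[-15,-10.6,0,0,0,0,0.2],[-9.9,-7,0,0,0,0,0.2],[0,0,0,0,0,0,0.2],[0,0,0,0,0,0,0.2],[0,0,0,0,0,0,0.2]]'; python3 st.py .4995 -.4025 .2
python3 - <<'E'
from ov import *
overlay([(.4995,-.4025,.0715,.12,(0,0,255)),(.4995,-.4025,.0215,.171,(0,255,0)),(.4995,-.4025,.0215,.276,(255,255,0))],"pics/o3.png",{"top":(420,170,160,130,2.6),"side":(320,60,160,120,2.6)})
E
```

```text
time_s: 7.65
tcp_pos: [0.4992, -0.4022, 0.2234]
ee_rot: [[-0.996, 0.087, 0.0], [0.087, 0.996, 0.0], [-0.0, 0.0, -1.0]]
wrist_force: [-0.5, 0.4, -1.0]
gripper_width: 0.479
7.65 [ 0.4992 -0.4022  0.2234] ang 175.0 z [ 0.  0. -1.] [-0.51  0.36 -0.98] 0.479
tool shift mm [-0.3 -0.3 23.4]
```

View pics/o3.png

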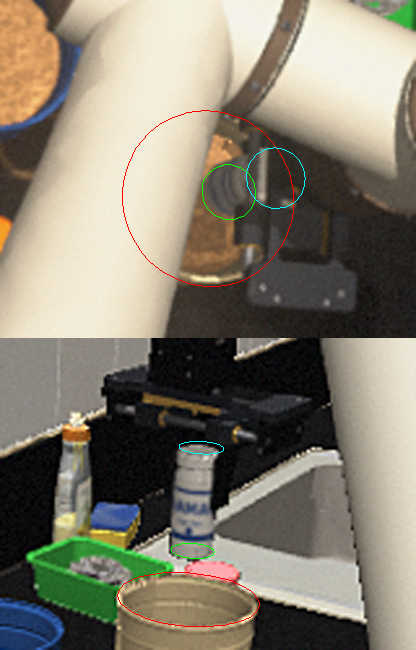

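The shaker hangs upright and centred over the cream tin. I'll estimate the cork depths from the first top picture, using the far inner edge of each cork, so the blind slow part stays short.

Run:
```python
from h import *
from scipy.optimize import brentq
c=capture("top");im=cv2.imread("pics/top0.png");H,S,V=cv2.split(cv2.cvtColor(im,cv2.COLOR_BGR2HSV))
cam=ray(c,(320,240))[0]
for n,x,y in(("cream",.4995,-.4025),("blue",.6255,-.2307)):
    base=np.arctan2(y-cam[1],x-cam[0]);zs=[]
    for da in np.radians(np.arange(-50,51,10)):
        u=np.array([np.cos(base+da),np.sin(base+da)])
        # sample the wall line from tin rim down: radius .065, z .115 -> .005
        z=np.arange(.115,.004,-.001);P=np.c_[np.full_like(z,x)+.065*u[0],np.full_like(z,y)+.065*u[1],z]
        q=proj(c,P).astype(np.float32)
        samp=lambda A:cv2.remap(A,q[None,:,0],q[None,:,1],1)[0].astype(float)
        s,v=samp(S),samp(V); g=np.gradient(cv2.GaussianBlur(v[:,None],(1,9),0)[:,0]);i=np.argmax(g[:-5])
        zs.append((int(np.degrees(da)),round(z[i]*1e3),round(g[i],1)))
    print(n,zs)
```

```text
cream [(-50, 52, np.float64(7.2)), (-40, 58, np.float64(7.8)), (-29, 61, np.float64(9.2)), (-20, 64, np.float64(10.5)), (-10, 66, np.float64(11.1)), (0, 66, np.float64(11.4)), (10, 67, np.float64(11.3)), (20, 69, np.float64(12.0)), (29, 67, np.float64(11.6)), (40, 72, np.float64(12.4)), (50, 67, np.float64(9.9))]
blue [(-50, 62, np.float64(10.0)), (-40, 64, np.float64(11.9)), (-29, 61, np.float64(13.1)), (-20, 64, np.float64(12.9)), (-10, 63, np.float64(13.7)), (0, 64, np.float64(14.7)), (10, 62, np.float64(12.3)), (20, 58, np.float64(12.2)), (29, 61, np.float64(7.3)), (40, 56, np.float64(8.1)), (50, 49, np.float64(5.2))]
```

```bash
python3 -m creep '[[0,0,12,0,0,0,0.2],[0,0,15,0,0,0,0.2],[0,0,15,0,0,0,0.2],[0,0,15,0,0,0,0.2],[0,0,13,0,0,0,0.2],[0,0,10,0,0,0,0.2],[0,0,6,0,0,0,0.2],[0,0,3,0,0,0,0.2],[0,0,0,0,0,0,0.2],[0,0,0,0,0,0,0.2]]'; python3 st.py
```

```text
time_s: 9.05
tcp_pos: [0.5, -0.4028, 0.1346]
ee_rot: [[-0.996, 0.087, 0.001], [0.087, 0.996, -0.001], [-0.001, -0.0, -1.0]]
wrist_force: [0.3, 0.4, -1.0]
gripper_width: 0.479
9.05 [ 0.5    -0.4028  0.1346] ang 175.0 z [ 0.001 -0.001 -1.   ] [ 0.3   0.41 -1.  ] 0.479
```

```bash
python3 -m creep '[[0,0,0.8,0,0,0,0.2],[0,0,0.8,0,0,0,0.2],[0,0,0.8,0,0,0,0.2],[0,0,0.8,0,0,0,0.2],[0,0,0.8,0,0,0,0.2],[0,0,0.8,0,0,0,0.2],[0,0,0.8,0,0,0,0.2],[0,0,0.8,0,0,0,0.2],[0,0,0,0,0,0,0.2],[0,0,0,0,0,0,0.2]]'; python3 st.py
```

```text
time_s: 10.3
tcp_pos: [0.4997, -0.4026, 0.1277]
ee_rot: [[-0.996, 0.087, -0.0], [0.087, 0.996, -0.0], [-0.0, -0.0, -1.0]]
wrist_force: [-0.4, -0.3, -1.2]
gripper_width: 0.482
10.3 [ 0.4997 -0.4026  0.1277] ang 175.0 z [-0. -0. -1.] [-0.4  -0.33 -1.18] 0.482
```

```bash
python3 -m creep '[[0,0,0.8,0,0,0,0.2],[0,0,0.8,0,0,0,0.2],[0,0,0.8,0,0,0,0.2],[0,0,0.8,0,0,0,0.2],[0,0,0.8,0,0,0,0.2],[0,0,0.8,0,0,0,0.2],[0,0,0.8,0,0,0,0.2],[0,0,0.4,0,0,0,0.2],[0,0,0,0,0,0,0.2],[0,0,0,0,0,0,0.2]]'; python3 st.py
```

```text
time_s: 11.55
tcp_pos: [0.4997, -0.4026, 0.1217]
ee_rot: [[-0.996, 0.087, 0.0], [0.087, 0.996, -0.0], [-0.0, -0.0, -1.0]]
wrist_force: [-0.5, -0.6, -1.4]
gripper_width: 0.48
11.55 [ 0.4997 -0.4026  0.1217] ang 175.0 z [ 0. -0. -1.] [-0.49 -0.62 -1.38] 0.48
```

```bash
python3 -m creep '[[0,0,0.7,0,0,0,0.2],[0,0,0.7,0,0,0,0.2],[0,0,0.7,0,0,0,0.2],[0,0,0.7,0,0,0,0.2],[0,0,0.7,0,0,0,0.2],[0,0,0.5,0,0,0,0.2],[0,0,0,0,0,0,0.2],[0,0,0,0,0,0,0.2],[0,0,0,0,0,0,0.2],[0,0,0,0,0,0,0.2]]'; python3 st.py
```

```text
time_s: 12.8
tcp_pos: [0.4997, -0.4026, 0.1178]
ee_rot: [[-0.996, 0.087, 0.0], [0.087, 0.996, -0.0], [-0.0, -0.0, -1.0]]
wrist_force: [-0.2, -0.5, 0.2]
gripper_width: 0.481
12.8 [ 0.4997 -0.4026  0.1178] ang 175.0 z [ 0. -0. -1.] [-0.18 -0.53  0.19] 0.481
```

```bash
python3 -m creep '[[0,0,0.5,0,0,0,0.2],[0,0,0.5,0,0,0,0.2],[0,0,0.5,0,0,0,0.2],[0,0,0,0,0,0,0.2],[0,0,0,0,0,0,0.2],[0,0,0,0,0,0,0.2],[0,0,0,0,0,0,0.2],[0,0,0,0,0,0,0.2],[0,0,0,0,0,0,0.2],[0,0,0,0,0,0,0.2]]'; python3 st.py
```

```text
time_s: 14.05
tcp_pos: [0.4997, -0.4027, 0.1163]
ee_rot: [[-0.996, 0.087, 0.0], [0.087, 0.996, -0.0], [-0.0, -0.0, -1.0]]
wrist_force: [-2.3, 1.0, 4.6]
gripper_width: 0.48
14.05 [ 0.4997 -0.4027  0.1163] ang 175.0 z [ 0. -0. -1.] [-2.32  1.    4.6 ] 0.48
```

Clear contact: +5.8 N over 1.5 mm, cork at about 65 mm, which matches the image estimate. I'll ease off 1 mm, open a little, then retreat straight up.

```bash
python3 -m creep '[[0,0,-0.5,0,0,0,0.2],[0,0,-0.5,0,0,0,0.2],[0,0,0,0,0,0,0.4],[0,0,0,0,0,0,0.52],[0,0,0,0,0,0,0.6],[0,0,0,0,0,0,0.68],[0,0,0,0,0,0,0.68],[0,0,0,0,0,0,0.68],[0,0,0,0,0,0,0.68],[0,0,0,0,0,0,0.68]]'; python3 st.py
```

```text
time_s: 15.3
tcp_pos: [0.4997, -0.4026, 0.1172]
ee_rot: [[-0.996, 0.088, 0.0], [0.088, 0.996, -0.0], [-0.0, -0.0, -1.0]]
wrist_force: [-0.1, 0.3, -0.3]
gripper_width: 0.678
15.3 [ 0.4997 -0.4026  0.1172] ang 175.0 z [ 0. -0. -1.] [-0.08  0.28 -0.31] 0.678
```

```bash
python3 -m creep '[[0,0,-10,0,0,0,0.68],[0,0,-20,0,0,0,0.68],[0,0,-40,0,0,0,0.68],[0,0,-40,0,0,0,0.68],[10.7,51.2,0,0,0,0,1],[10.7,51.2,0,0,0,0,1],[10.7,51.2,0,0,0,0,1],[10.7,51.2,0,0,0,0,1],[10.7,51.2,0,0,0,0,1],[10.5,51.2,0,0,0,0,1]]'; python3 st.py .463 -.091 .045
```

```text
time_s: 16.55
tcp_pos: [0.4627, -0.0895, 0.2283]
ee_rot: [[-0.996, 0.088, 0.002], [0.088, 0.996, 0.0], [-0.002, 0.0, -1.0]]
wrist_force: [1.2, 0.7, 0.0]
gripper_width: 0.995
16.55 [ 0.4627 -0.0895  0.2283] ang 175.0 z [ 0.002  0.    -1.   ] [1.23 0.66 0.02] 0.995
tool shift mm [ -0.   -1.5 183.3]
```

```bash
python3 -m creep '[[0,0,0,0,0,9,1],[0,0,0,0,0,9,1],[0,0,0,0,0,0,1],[0,0,0,0,0,0,1],[0,0,0,0,0,0,1],[0,0,20,0,0,0,1],[0,0,20,0,0,0,1],[0,0,10,0,0,0,1],[0,0,0,0,0,0,1],[0,0,0,0,0,0,1]]'; python3 st.py .463 -.091 .045
python3 - <<'E'
from ov import *
overlay([(.463,-.091,.029,.098,(0,0,255)),(.4995,-.4025,.0215,.170,(0,255,0))],"pics/o4.png",{"side":(230,120,220,170,3)})
E
```

```text
time_s: 17.8
tcp_pos: [0.4634, -0.091, 0.1779]
ee_rot: [[-0.92, 0.391, 0.001], [0.391, 0.92, -0.0], [-0.001, 0.0, -1.0]]
wrist_force: [0.6, -0.4, 0.5]
gripper_width: 1.002
17.8 [ 0.4634 -0.091   0.1779] ang 157.0 z [ 0.001 -0.    -1.   ] [ 0.59 -0.38  0.54] 1.002
tool shift mm [  0.6  -0.2 132.9]
```

View pics/o4.png

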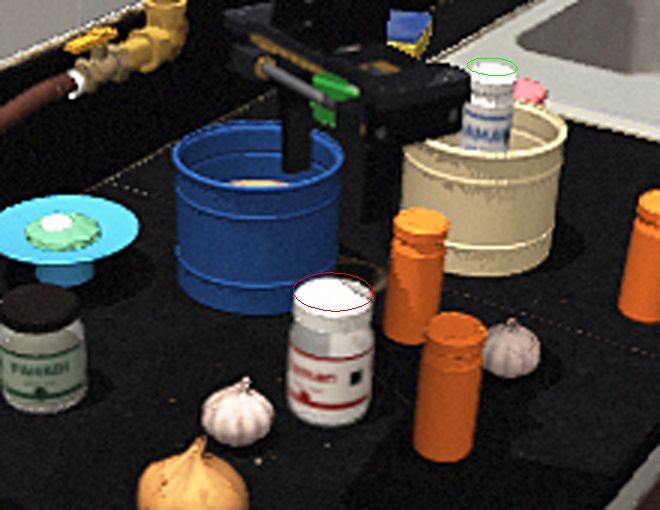

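The shaker stands upright in the cream tin (cap at about (492,75) in the crop, on the predicted ring). The jar at (333,350) is clear of the garlic. Going down onto the jar.

```bash
python3 -m creep '[[0,0,25,0,0,0,1],[0,0,30,0,0,0,1],[0,0,30,0,0,0,1],[0,0,30,0,0,0,1],[0,0,16,0,0,0,1],[0,0,0,0,0,0,0.7],[0,0,0,0,0,0,0.5],[0,0,0,0,0,0,0.3],[0,0,0,0,0,0,0.3],[0,0,0,0,0,0,0.3]]'; python3 st.py
```

```text
time_s: 19.1
tcp_pos: [0.4631, -0.0909, 0.047]
ee_rot: [[-0.921, 0.391, 0.001], [0.391, 0.921, 0.0], [-0.001, 0.0, -1.0]]
wrist_force: [-1.8, 1.2, 5.6]
gripper_width: 0.688
19.1 [ 0.4631 -0.0909  0.047 ] ang 157.0 z [ 0.001  0.    -1.   ] [-1.85  1.16  5.65] 0.688
```

```bash
python3 -m creep '[[0,0,0,0,0,0,0.3],[0,0,0,0,0,0,0.3],[0,0,0,0,0,0,0.3],[0,0,-8,0,0,0,0.3],[0,0,-20,0,0,0,0.3],[0,0,-35,0,0,0,0.3],[0,0,-35,0,0,0,0.3],[0,0,-35,0,0,0,0.3],[0,0,-30,0,0,0,0.3],[0,0,-7,0,0,0,0.3]]'; python3 st.py .6255 -.2305 .217
```

```text
time_s: 20.35
tcp_pos: [0.4636, -0.0909, 0.218]
ee_rot: [[-0.92, 0.391, 0.004], [0.391, 0.92, 0.001], [-0.004, 0.002, -1.0]]
wrist_force: [-0.3, -0.2, -2.5]
gripper_width: 0.69
20.35 [ 0.4636 -0.0909  0.218 ] ang 157.0 z [ 0.004  0.001 -1.   ] [-0.33 -0.16 -2.46] 0.69
tool shift mm [-203.6  -65.2    1.6]
```

```bash
python3 -m creep '[[-15,-4.8,0,0,0,0,0.3],[-30,-9.6,0,0,0,0,0.3],[-35,-11.2,0,0,0,0,0.3],[-35,-11.2,0,0,0,0,0.3],[-35,-11.2,0,0,0,0,0.3],[-30,-9.6,0,0,0,0,0.3],[-15,-4.8,0,0,0,0,0.3],[-8.6,-2.8,0,0,0,0,0.3],[0,0,0,0,0,0,0.3],[0,0,0,0,0,0,0.3]]'; python3 st.py .6255 -.2305 .125
python3 - <<'E'
from ov import *
overlay([(.6255,-.2305,.0715,.12,(0,0,255)),(.6255,-.2305,.031,.17,(0,255,0))],"pics/o5.png",{"side":(230,60,220,170,3)})
E
```

```text
time_s: 21.6
tcp_pos: [0.6242, -0.2303, 0.2157]
ee_rot: [[-0.92, 0.391, -0.001], [0.391, 0.92, 0.0], [0.001, -0.0, -1.0]]
wrist_force: [-0.1, -0.1, -1.9]
gripper_width: 0.687
21.6 [ 0.6242 -0.2303  0.2157] ang 157.0 z [-0.001  0.    -1.   ] [-0.09 -0.14 -1.89] 0.687
tool shift mm [-1.3  0.3 90.7]
```

View pics/o5.png

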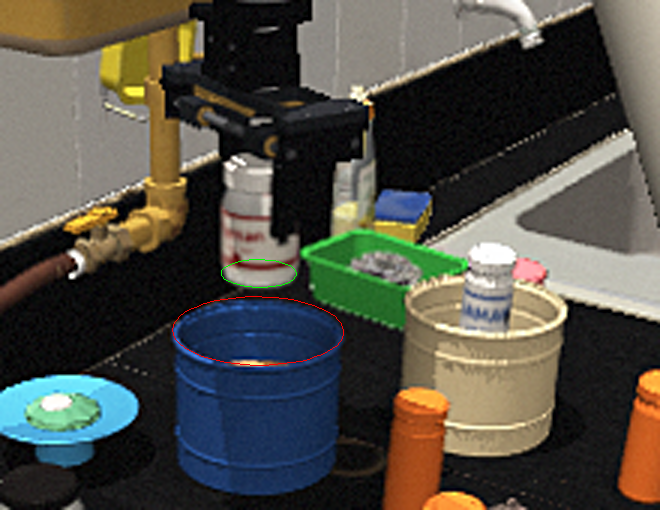

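The jar hangs upright over the blue tin, its underside on the predicted ring. Lowering it.

```bash
python3 -m creep '[[-1,0,12,0,0,0,0.3],[0,0,15,0,0,0,0.3],[0,0,15,0,0,0,0.3],[0,0,15,0,0,0,0.3],[0,0,13,0,0,0,0.3],[0,0,10,0,0,0,0.3],[0,0,6,0,0,0,0.3],[0,0,4,0,0,0,0.3],[0,0,0,0,0,0,0.3],[0,0,0,0,0,0,0.3]]'; python3 st.py
```

```text
time_s: 22.9
tcp_pos: [0.6259, -0.2311, 0.1267]
ee_rot: [[-0.92, 0.391, 0.001], [0.391, 0.92, -0.0], [-0.001, 0.0, -1.0]]
wrist_force: [1.3, -0.0, -2.2]
gripper_width: 0.695
22.9 [ 0.6259 -0.2311  0.1267] ang 157.0 z [ 0.001 -0.    -1.   ] [ 1.3  -0.04 -2.24] 0.695
```

```bash
python3 -m creep '[[0,0,0.7,0,0,0,0.3],[0,0,0.7,0,0,0,0.3],[0,0,0.7,0,0,0,0.3],[0,0,0.7,0,0,0,0.3],[0,0,0.7,0,0,0,0.3],[0,0,0.7,0,0,0,0.3],[0,0,0.7,0,0,0,0.3],[0,0,0.6,0,0,0,0.3],[0,0,0,0,0,0,0.3],[0,0,0,0,0,0,0.3]]'; python3 st.py
```

```text
time_s: 24.15
tcp_pos: [0.6257, -0.231, 0.1207]
ee_rot: [[-0.92, 0.391, 0.0], [0.391, 0.92, -0.0], [-0.0, 0.0, -1.0]]
wrist_force: [0.7, -0.5, -2.8]
gripper_width: 0.696
24.15 [ 0.6257 -0.231   0.1207] ang 157.0 z [ 0. -0. -1.] [ 0.72 -0.51 -2.84] 0.696
```

Underside is at about 74 mm with no contact yet.

```bash
python3 -m creep '[[0,0,0.7,0,0,0,0.3],[0,0,0.7,0,0,0,0.3],[0,0,0.7,0,0,0,0.3],[0,0,0.7,0,0,0,0.3],[0,0,0.7,0,0,0,0.3],[0,0,0.7,0,0,0,0.3],[0,0,0.7,0,0,0,0.3],[0,0,0.6,0,0,0,0.3],[0,0,0,0,0,0,0.3],[0,0,0,0,0,0,0.3]]'; python3 st.py
```

```text
time_s: 25.4
tcp_pos: [0.6257, -0.231, 0.1152]
ee_rot: [[-0.92, 0.391, 0.0], [0.391, 0.92, -0.0], [-0.0, 0.0, -1.0]]
wrist_force: [1.0, -0.2, -2.0]
gripper_width: 0.692
25.4 [ 0.6257 -0.231   0.1152] ang 157.0 z [ 0. -0. -1.] [ 1.05 -0.17 -2.03] 0.692
```

```bash
python3 -m creep '[[0,0,0.6,0,0,0,0.3],[0,0,0.6,0,0,0,0.3],[0,0,0.6,0,0,0,0.3],[0,0,0.6,0,0,0,0.3],[0,0,0.6,0,0,0,0.3],[0,0,0.5,0,0,0,0.3],[0,0,0,0,0,0,0.3],[0,0,0,0,0,0,0.3],[0,0,0,0,0,0,0.3],[0,0,0,0,0,0,0.3]]'; python3 st.py
```

```text
time_s: 26.65
tcp_pos: [0.6256, -0.2311, 0.1118]
ee_rot: [[-0.92, 0.391, 0.0], [0.391, 0.92, -0.0], [-0.0, -0.0, -1.0]]
wrist_force: [-0.7, 0.6, 2.4]
gripper_width: 0.69
26.65 [ 0.6256 -0.2311  0.1118] ang 157.0 z [ 0. -0. -1.] [-0.67  0.58  2.42] 0.69
```

Contact felt (−2.4 to +2.4 N, cork at about 66 mm). I'll ease off 0.5 mm and release.

```bash
python3 -m creep '[[0,0,-0.5,0,0,0,0.3],[0,0,0,0,0,0,0.6],[0,0,0,0,0,0,0.72],[0,0,0,0,0,0,0.8],[0,0,0,0,0,0,0.84],[0,0,0,0,0,0,0.84],[0,0,0,0,0,0,0.84],[0,0,0,0,0,0,0.84],[0,0,0,0,0,0,0.84],[0,0,0,0,0,0,0.84]]'; python3 st.py
```

```text
time_s: 27.9
tcp_pos: [0.6257, -0.231, 0.1122]
ee_rot: [[-0.92, 0.391, 0.0], [0.391, 0.92, 0.0], [-0.0, 0.0, -1.0]]
wrist_force: [0.1, 0.8, -0.2]
gripper_width: 0.842
27.9 [ 0.6257 -0.231   0.1122] ang 157.0 z [ 0.  0. -1.] [ 0.13  0.84 -0.24] 0.842
```

```bash
python3 -m creep '[[0,0,-8,0,0,0,0.84],[0,0,-15,0,0,0,0.84],[0,0,-25,0,0,0,0.84],[0,0,-30,0,0,0,0.84],[0,0,-30,0,0,0,0.84],[40,10,0,0,0,0,0.84],[45,10,0,0,0,0,0.84],[45,10,0,0,0,0,0.84],[45,10,0,0,0,0,0.84],[0,0,0,0,0,0,0.84]]'; python3 st.py
python3 - <<'E'
from ov import *
it=[(.6255,-.2305,.0715,.12,(0,0,255)),(.4995,-.4025,.0715,.12,(0,0,255)),(.6255,-.2305,.029,.163,(0,255,0)),(.4995,-.4025,.0215,.17,(0,255,0))]
overlay(it,"pics/o6a.png",{"side":(250,100,220,140,3)});overlay(it,"pics/o6b.png",{"top":(330,140,220,130,2.4)})
a=cv2.imread("pics/o6a.png");b=cv2.imread("pics/o6b.png");w=np.zeros((a.shape[0]+b.shape[0],660,3),np.uint8);w[:a.shape[0]]=a;w[a.shape[0]:,:b.shape[1]]=b;w=cv2.resize(w,None,fx=.8,fy=.8);cv2.imwrite("pics/o6.png",w)
E
```

```text
time_s: 29.15
tcp_pos: [0.4783, -0.1247, 0.2221]
ee_rot: [[-0.921, 0.389, 0.002], [0.389, 0.921, 0.0], [-0.002, 0.001, -1.0]]
wrist_force: [0.7, -0.2, 0.5]
gripper_width: 0.84
29.15 [ 0.4783 -0.1247  0.2221] ang 157.1 z [ 0.002  0.    -1.   ] [ 0.74 -0.19  0.48] 0.84
```

View pics/o6.png

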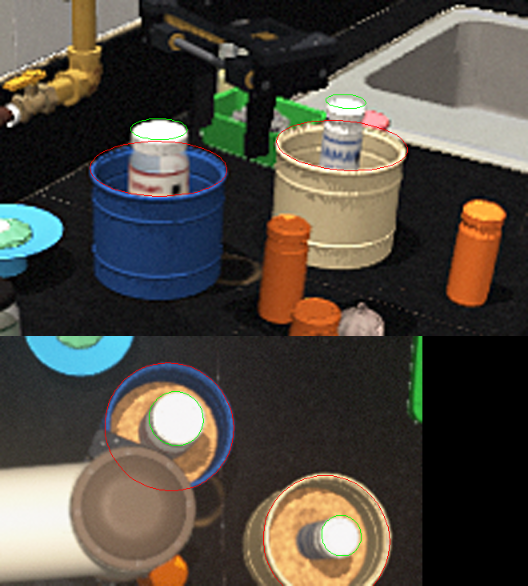

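Both stand upright on the cork, centred in the right tins. The lid at (159,133) and cap at (346,104) lie on their predicted rings, the tins have not moved, and the gripper is clear. Handing in.

```bash
python3 -c "from station import finish_job; print(finish_job())"
```

```text
the job is handed in; nothing more can be done
None
```

The white salt shaker now stands in the cream tin and the white-lidded jar in the blue one. I handed the job in just after 29 s on the robot's clock; no verdict is reported.

- **Placing:** I lowered each one slowly until the wrist force showed contact, eased off slightly, let go and lifted straight up. The shaker touched cork about 65 mm up, with the force rising about 6 N. The jar touched at about 66 mm, with a rise of about 4.5 N. Readings reached at most about 6 N in any direction, but I only saw them at the end of each call.
- **Last checks:** Pictures from both cameras show the two things upright and centred. The tins are where they started, and the gripper is up in free air with nothing held. The garlic bulbs and onion looked undisturbed in the pictures taken along the way. I took no final measurement of the bystanders.
- **Disagreements:** The two cameras differed by about 3–4 mm on positions, so I relied mostly on the top one. My image estimates of the cork height scattered by up to about 20 mm, so I used them only to decide where to start the slow descent.
- **Unexplained reading:** The wrist showed about 6 N upward while gripping the jar on the worktop. It was gone once the jar was lifted.

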